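# Weigh the brass sensor housing on the spring scale

## Task

Weigh the brass sensor housing: lift it by its flat hanger plate, hang it by the window in that plate on the hook of the spring scale and let go gently, without driving the scale down to its stop. Leave it hanging still, untouched, for a second or two so that the scale could be read. Leave the steel housing where it stands.

Things in the scene. Friction and masses are not known exactly. Their poses are not given: they have to be found in the camera images.
- brass_housing: Brass, 122 tall, 0.25-0.4 kg, upright on the bench. Origin: centre of underside, z up. Barrel (foot 54 wide) to z=46, ports along +x and -x to 36 out at z=26. Above it a hanger plate 10 thick (x), 46 wide (y), to z=122, with a window through along x: y -17 to 17, z=48 to an inverted V (apex z=94, sides 87). Solid above z=98: grip there, e.g. across y, tips beside the window. Half turn about z: same.
- steel_housing: Stainless steel housing of exactly the same shape as the brass one, also on the bench: not to be weighed. Same origin and axes. The two may stand in either order.
- hook_seat (a point): Top of the steel hook bar where parts hang, 190 over the bench unloaded; moves with the hook. z up; hook points to -x, so thread parts on along +x, window facing x. Bar 8 thick: level x=-14 to 20; tip 18 above the seat, ends x=-34; behind, it rises to 30 above at x=48, back to a column at x=124, 36 wide, 305 tall. Blue base 12 high below, x=-40 to 200, 120 wide. Fixed; place and yaw vary.
- scale_hook (a joint): How far the spring-loaded hook is pulled straight down from its unloaded place: 0 unloaded, grows downward, stop at 0.05. About 170 N/m, lightly damped: the brass housing pulls it down some 15 to 23 mm and bobs for about a second when let go.

How it is judged:
On the way:
1. the brass housing hangs from the hook, let go and still, for half a second (horizontal distance between brass_housing and hook_seat below 0.025 m and z of brass_housing in the frame of hook_seat between -0.105 and -0.078 m and angle between brass_housing's own z axis and vertical below 0.3 rad and value of joint scale_hook above 0.01 m and velocity of joint scale_hook between -0.01 and 0.01 m/s and linear speed of brass_housing below 0.02 m/s and angular speed of brass_housing below 0.3 rad/s and contact force between brass_housing and the fingers below 0.05 N and contact force between brass_housing and the arm below 0.05 N), for 0.5 s.
At the end, for the whole second after the job is handed in: The brass housing hangs by its window on the hook (axis within 25 mm of the seat, underside 78 to 105 mm below it, within 17 deg of upright), hook down over 10 mm, at rest (hook < 10 mm/s, housing < 20 mm/s, < 0.3 rad/s), untouched; the steel housing within 30 mm of where it stood (horizontal distance between brass_housing and hook_seat below 0.025 m and z of brass_housing in the frame of hook_seat between -0.105 and -0.078 m and angle between brass_housing's own z axis and vertical below 0.3 rad and value of joint scale_hook above 0.01 m and velocity of joint scale_hook between -0.01 and 0.01 m/s and linear speed of brass_housing below 0.02 m/s and angular speed of brass_housing below 0.3 rad/s and distance of steel_housing from where it was at the start of the episode below 0.03 m).
It fails at once if the hook is driven down to the scale's stop (more than 46 mm) (value of joint scale_hook above 0.046 m).
It fails at once if the steel housing is moved by more than 30 mm (distance of steel_housing from where it was at the start of the episode above 0.03 m).
It also fails if it takes over 42 s, if anything falls off the work surface, if the arm or the gripper's body presses on something with over 40 N, if the wrist force passes 120 N, or if a joint passes its speed limit or range.

## Robot

A 6-joint arm with a two-finger parallel gripper is mounted at the origin on the work surface. World frame = base frame: x ahead of the robot, y to its left, z up, the work surface at z = 0. Lengths are in m, angles in rad, forces in N, time in s.
With the tool pointing down it reaches from about 0.35 to 1 m from the base axis. Payload 7.1 kg.
Tool frame: the origin (TCP) lies at the very end of the fingers, on their centre line; the grasp point (between the pads) lies 19 mm behind it (env.grasp_offset is the distance from the TCP to the grasp point, in m); z points along the fingers, y is the line along which they close (so a half turn about z gives the same grasp; the last joint's range is limited). The gripper opens to 85 mm and grips with 20 to 120 N. Pads are 22 mm wide; open, the fingers measure 114 mm over their backs; the gripper's body (76 mm by 85 mm) begins 54 mm behind the grasp point. The pads swing forward as they close: fully open they stand 13 mm farther back than shut.
Start: joints at [1.085, 0.423, 1.63, -0, 1.089, -0.019], TCP at [0.281, 0.558, 0.231] pointing down, gripper open.
Joint ranges: [-3, 3], [-0.9, 2.11], [0.09, 2.58], [-1.31, 4.45], [0.11, 2.69], [-2.54, 2.54]. Speed limits (rad/s): [2.39, 2.39, 3.01, 3.14, 3.14, 3.14].

## Interface

Orientations are given as [roll, pitch, yaw] about the fixed x, y, z axes, in that order (R = Rz(yaw) Ry(pitch) Rx(roll)).
In Python, from bench import env gives the robot as it stands.
- The arm moves only by the tool drive_tool, never from a script. Its argument "deltas" is a list of rows, each an object with "gripper": the finger opening in mm, from 0 to 85.4; "translation": the shift along the world's x, y, z in units of 50 mm (1.0 is 50 mm), a list of three; "rotation": the turn, a rotation vector about the world's x, y, z in units of 6 degrees (1.0 is 6 degrees), a list of three. In form: [{"gripper": gripper, "translation": [tx, ty, tz], "rotation": [wx, wy, wz]}, ...]. A call has exactly 8 rows; each row shifts and turns the commanded pose from where the row before left it; what a row does not reach is not made up. A row lasts 1/8 s, in which the tool goes at most 62.5 mm and 10.7 degrees, less where a joint would pass 70% of its speed; a pose out of reach is approached as far as the arm can. A call is refused whole if a number of a shift passes 1 or a number of a turn 1, either way. A call with a gripper value outside its range is refused whole. The fingers move at their own pace and stop on an object; the grip force is fixed at half the most. Time passes only in rows, so rows that do not move let the fingers close, or fill a call up. It gives the time, the measured TCP pose, the force, the opening and the grip force at its end, in the units of the state.
- env.get_obs(): the state, without advancing time (a new reading comes with each control period).
- env.get_image(name): name is "scene" or "top" or "wrist"; returns (picture, depth): 384x512x3 uint8, blue, green, red; 384x512 float32, m along the optical axis (not along the pixel's ray), 0 where there is no reading.
- env.get_calibration(name): a dict with "fx", "fy", "cx", "cy" (pixels), "R" (3x3) and "t" (3): a world point X has camera coordinates R X + t; the wrist camera has in their place "T_tool_cam" (4x4, takes a point from camera to tool coordinates, whose origin is the TCP and whose axes are the flange's). Camera axes: x right, y down, z forward; pixel columns grow to the right and rows downward; lengths in m; the calibration is good to about 2 mm. The wrist camera is an equidistant fisheye: a pixel r from the principal point sees the ray r / f radians off the axis. A picture is of the moment at which its call begins: read the wrist's pose just before it. get_calibration takes no time and is no camera call.
- env.close_job(): hands the job in; it is judged then, once.
The state is a dict: "time_s": time; "joint_positions": joint angles; "joint_vel": joint speeds; "tau": joint torques, N m; "eef_pos": TCP position; "orientation": TCP orientation; "wrist_force": force on the tool from outside, world axes, zero at the start; "moment": the same for the moment, N m; "width": finger opening in m; "gripper_force": force on a finger pad.
Only numpy, scipy, OpenCV 4.12 (cv2) and the standard library are available. Lean on these libraries where they do the work, as an engineer would, in place of code of your own. Each camera call takes 0.05 s, during which the arm holds its last target. There are 200 camera calls.

## Working session

There is one attempt and no reset: what is moved stays moved. The work goes in short steps, Python scripts to look and compute and a tool call to move; the robot and the scene stay as the last step left them, time stands still between calls to the robot, and variables do not carry over. Pictures are saved under pics/ and viewed, at most 10 in all, crops included, and the job is handed in when it is done.

Besides the shell and the picture viewer there is one more tool, called after "Request:" as name([rows], argument=value, ...), one row to a line, values as JSON. drive_tool: Moves the arm, as the interface text tells. Its arguments: {"type":"object","properties":{"deltas":{"type":"array"}},"required":["deltas"]}

```bash
mkdir -p pics
cat > h.py <<'E'
import numpy as np, cv2
from bench import env
def pts(name):
    im,d=env.get_image(name); c=env.get_calibration(name)
    v,u=np.mgrid[:d.shape[0],:d.shape[1]]
    P=np.stack([(u-c['cx'])/c['fx']*d,(v-c['cy'])/c['fy']*d,d],-1)
    R=np.array(c['R']);t=np.array(c['t'])
    return im,d,(P-t)@R
E
python3 - <<'E'
from h import *
o=env.get_obs();print({k:np.round(v,3) for k,v in o.items()})
a=[]
for n in ('scene','top'):
    im,d,W=pts(n); np.savez('%s.npz'%n,im=im,d=d,W=W); a.append(im)
    c=env.get_calibration(n); print(n,c['fx'],-np.array(c['R']).T@c['t'])
cv2.imwrite('pics/a.png',cv2.resize(np.vstack(a),None,fx=.78,fy=.78))
E
```

```text
{'time_s': np.float64(0.0), 'joint_positions': array([ 1.085,  0.424,  1.631, -0.   ,  1.089, -0.019]), 'joint_vel': array([ 0.001,  0.002, -0.   ,  0.   , -0.   ,  0.001]), 'tau': array([ 3.0000e-03, -5.5738e+01, -2.8176e+01,  0.0000e+00,  7.0000e-03,
        0.0000e+00]), 'eef_pos': array([0.281, 0.558, 0.231]), 'orientation': array([-3.14 , -0.   ,  2.675]), 'wrist_force': array([-0.383,  0.714, -0.272]), 'moment': array([ 0.017,  0.02 , -0.016]), 'gripper_force': np.float64(0.0), 'width': np.float64(0.086)}
scene 367.80672609364245 [ 1.1710624  -0.0671407   0.58265972]
top 430.0777720399455 [ 0.45896398 -0.03176857  1.00158369]
```

View pics/a.png

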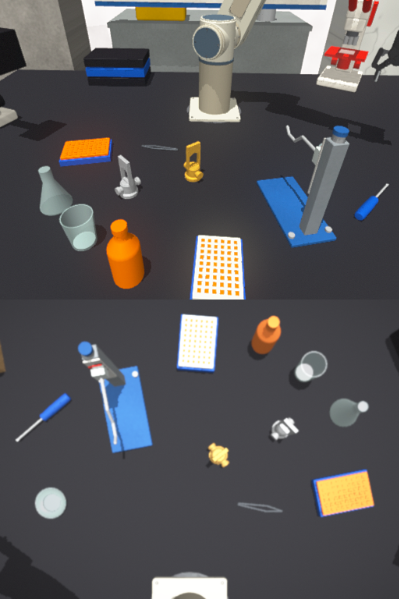

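The images show the brass housing near (281,200) in the top view, the steel one near (364,167), and the scale on the left with its hook towards the robot. Next I measure them.

Run:
```python
from h import *
P={}
for n in ('scene','top'):
    z=np.load(n+'.npz'); im,d,W=z['im'],z['d'],z['W']; P[n]=(im,W)
    hsv=cv2.cvtColor(im,cv2.COLOR_BGR2HSV)
    m=(hsv[...,0]>14)&(hsv[...,0]<32)&(hsv[...,1]>90)&(hsv[...,2]>60)&(d>0)&(W[...,2]>0.004)&(W[...,2]<.15)
    k,l,s,c=cv2.connectedComponentsWithStats(m.astype(np.uint8))
    for i in range(1,k):
        if s[i,4]>60: 
            q=W[l==i]; print(n,'yellow',s[i],np.round(np.median(q,0),3),np.round(q.min(0),3),np.round(q.max(0),3))
            if n=='scene' and s[i,4]<4000 or n=='top': 
              for lo,hi in((.005,.06),(.06,.14),(.1,.14),(.11,.14)):
                r=q[(q[:,2]>lo)&(q[:,2]<hi)][:,:2]
                if len(r)>8: 
                    b=cv2.minAreaRect(r.astype(np.float32)*1000); print('   ',lo,len(r),np.round(r.mean(0),4),np.round(b[0]),np.round(b[1]),round(b[2],1), np.percentile(q[:,2],[50,98]).round(3))
    m=(hsv[...,0]>98)&(hsv[...,0]<118)&(hsv[...,1]>150)&(d>0)&(abs(W[...,2]-.012)<.008)&(W[...,1]>.0)
    k,l,s,c=cv2.connectedComponentsWithStats(m.astype(np.uint8))
    for i in range(1,k):
        if s[i,4]>800:
            q=W[l==i];b=cv2.minAreaRect(q[:,:2].astype(np.float32)*1000);print(n,'blue',s[i],b,np.median(q[:,2]))
    # hook/column points
    x0=(W[...,0]>.3)&(W[...,0]<.8)&(W[...,1]>.1)&(W[...,1]<.45)&(W[...,2]>.16)&(W[...,2]<.24)&(d>0)
    q=W[x0]; 
    for lo in np.arange(.16,.24,.01):
        r=q[(q[:,2]>=lo)&(q[:,2]<lo+.01)]
        if len(r): print(n,'hook z',round(lo,2),len(r),np.percentile(r,[2,50,98],axis=0).round(3).tolist())
sc=P['scene'][0]; tp=P['top'][0]
a=cv2.resize(sc[150:300,200:460],None,fx=3,fy=3)[:,:780]; b=cv2.resize(tp[50:250,100:420],(480,300))
cv2.imwrite('pics/b.png',cv2.resize(np.vstack([cv2.resize(a,(780,440)),cv2.copyMakeBorder(b[:150],0,0,0,300,0)]),(780,590)))
```

```text
scene yellow [  78  177   62   26 1188] [ 0.365 -0.452  0.032] [ 0.3   -0.533  0.029] [ 0.422 -0.369  0.035]
    0.005 1188 [ 0.3644 -0.4508] [ 360. -451.] [104. 148.] 11.9 [0.032 0.034]
scene yellow [236 181  25  52 817] [ 0.482 -0.082  0.047] [ 0.445 -0.112  0.004] [ 0.506 -0.053  0.123]
    0.005 475 [ 0.4823 -0.0823] [476. -83.] [67. 51.] 77.3 [0.047 0.122]
    0.06 334 [ 0.4738 -0.0828] [472. -83.] [14. 46.] 38.1 [0.047 0.122]
    0.1 181 [ 0.474  -0.0827] [471. -83.] [12. 47.] 40.7 [0.047 0.122]
    0.11 119 [ 0.4735 -0.0831] [472. -83.] [11. 45.] 39.1 [0.047 0.122]
scene yellow [137 304  38  32 851] [ 0.825 -0.213  0.111] [ 0.806 -0.246  0.093] [ 0.84  -0.187  0.14 ]
    0.06 850 [ 0.8252 -0.214 ] [ 824. -217.] [59. 31.] 84.9 [0.111 0.132]
    0.1 763 [ 0.8242 -0.2136] [ 823. -217.] [58. 30.] 84.9 [0.111 0.132]
    0.11 439 [ 0.8212 -0.2136] [ 821. -216.] [49. 25.] 84.9 [0.111 0.132]
scene blue [ 329  226  102   91 3807] ((604.95556640625, 192.88250732421875), (241.76528930664062, 121.38714599609375), 11.289310455322266) 0.010881428665201273
scene hook z 0.16 137 [[0.674, 0.18
[... 1556 characters left out ...]
680063
top hook z 0.16 24 [[0.669, 0.189, 0.16], [0.681, 0.193, 0.165], [0.7, 0.198, 0.169]]
top hook z 0.17 26 [[0.67, 0.189, 0.171], [0.678, 0.192, 0.174], [0.699, 0.196, 0.18]]
top hook z 0.18 76 [[0.512, 0.173, 0.18], [0.537, 0.181, 0.188], [0.699, 0.196, 0.19]]
top hook z 0.19 96 [[0.5, 0.171, 0.19], [0.538, 0.18, 0.193], [0.698, 0.195, 0.2]]
top hook z 0.2 100 [[0.494, 0.169, 0.2], [0.645, 0.189, 0.204], [0.7, 0.212, 0.209]]
top hook z 0.21 203 [[0.562, 0.184, 0.211], [0.616, 0.192, 0.218], [0.695, 0.211, 0.22]]
top hook z 0.22 138 [[0.573, 0.188, 0.22], [0.644, 0.194, 0.222], [0.698, 0.214, 0.23]]
top hook z 0.23 148 [[0.645, 0.189, 0.231], [0.657, 0.197, 0.238], [0.695, 0.218, 0.24]]
```

View pics/b.png

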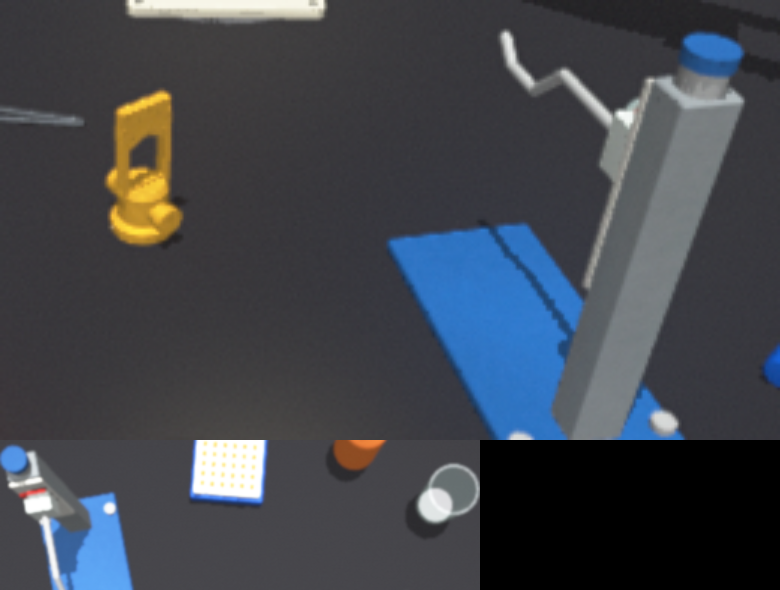

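The plate is clear at top centre (468,-82 mm), yaw 38°. The scale axis is at yaw 11°, with the seat at about (0.5255, 0.178). I move over the brass housing and turn the tool yaw to 38°.

Request:
drive_tool([
  {"gripper": 85,"translation": [0.157,-0.533,0],"rotation": [0,0,-0.8]},
  {"gripper": 85,"translation": [0.157,-0.533,0],"rotation": [0,0,-0.8]},
  {"gripper": 85,"translation": [0.157,-0.533,0],"rotation": [0,0,-0.8]},
  {"gripper": 85,"translation": [0.157,-0.533,0],"rotation": [0,0,-0.8]},
  {"gripper": 85,"translation": [0.157,-0.533,0],"rotation": [0,0,-0.8]},
  {"gripper": 85,"translation": [0.157,-0.533,0],"rotation": [0,0,-0.8]},
  {"gripper": 85,"translation": [0.157,-0.533,0],"rotation": [0,0,-0.8]},
  {"gripper": 85,"translation": [0.157,-0.533,0],"rotation": [0,0,-0.8]},
])

```text
time_s: 1.1
eef_pos: [0.344, 0.3439, 0.2311]
orientation: [-3.141, 0.0, 2.002]
wrist_force: [0.3, 0.4, 0.1]
width: 0.0849
gripper_force: 0.0
```

Request:
drive_tool([
  {"gripper": 85,"translation": [0.157,-0.533,0],"rotation": [0,0,-0.8]},
  {"gripper": 85,"translation": [0.157,-0.533,0],"rotation": [0,0,-0.8]},
  {"gripper": 85,"translation": [0.157,-0.533,0],"rotation": [0,0,-0.8]},
  {"gripper": 85,"translation": [0.157,-0.533,0],"rotation": [0,0,-0.8]},
  {"gripper": 85,"translation": [0.157,-0.533,0],"rotation": [0,0,-0.8]},
  {"gripper": 85,"translation": [0.157,-0.533,0],"rotation": [0,0,-0.8]},
  {"gripper": 85,"translation": [0.157,-0.533,0],"rotation": [0,0,-0.8]},
  {"gripper": 85,"translation": [0.157,-0.533,0],"rotation": [0,0,-0.8]},
])

```text
time_s: 2.1
eef_pos: [0.4068, 0.1308, 0.2312]
orientation: [-3.141, 0.0, 1.332]
wrist_force: [0.3, 0.4, -0.3]
width: 0.0852
gripper_force: 0.0
```

Request:
drive_tool([
  {"gripper": 85,"translation": [0.157,-0.533,0],"rotation": [0,0,-0.8]},
  {"gripper": 85,"translation": [0.157,-0.533,0],"rotation": [0,0,-0.8]},
  {"gripper": 85,"translation": [0.157,-0.533,0],"rotation": [0,0,-0.8]},
  {"gripper": 85,"translation": [0.157,-0.533,0],"rotation": [0,0,-0.8]},
  {"gripper": 85,"translation": [0.157,-0.533,0],"rotation": [0,0,-0.8]},
  {"gripper": 85,"translation": [0.157,-0.533,0],"rotation": [0,0,-0.8]},
  {"gripper": 85,"translation": [0.157,-0.533,0],"rotation": [0,0,-0.8]},
  {"gripper": 85,"translation": [0.157,-0.533,0],"rotation": [0,0,-0.8]},
])

```text
time_s: 3.1
eef_pos: [0.4696, -0.0823, 0.2311]
orientation: [-3.141, 0.0, 0.661]
wrist_force: [0.3, 0.2, 0.0]
width: 0.0848
gripper_force: 0.0
```

Run:
```python
from h import *
o=env.get_obs();print({k:np.round(v,3) for k,v in o.items()})
im,d=env.get_image('wrist'); c=env.get_calibration('wrist'); print(c)
print('center depth',d[192,256])
from scipy.spatial.transform import Rotation as Ro
R=Ro.from_euler('xyz',o['orientation']).as_matrix(); p=o['eef_pos']
T=np.array(c['T_tool_cam']); 
v,u=np.mgrid[:384,:512]; x=(u-c['cx'])/c['fx'];y=(v-c['cy'])/c['fy']; r=np.hypot(x,y)+1e-9
dirn=np.stack([np.sin(r)*x/r,np.sin(r)*y/r,np.cos(r)],-1)
P=dirn/np.maximum(np.cos(r),.05)[...,None]*d[...,None]
W=(P@T[:3,:3].T+T[:3,3])@R.T+p
hsv=cv2.cvtColor(im,cv2.COLOR_BGR2HSV)
m=(hsv[...,0]>14)&(hsv[...,0]<32)&(hsv[...,1]>90)&(hsv[...,2]>60)&(d>0)&(np.hypot(W[...,0]-.469,W[...,1]+.082)<.08)
for lo,hi in((.005,.06),(.1,.14),(.115,.13)):
    q=W[m&(W[...,2]>lo)&(W[...,2]<hi)]
    if len(q)>8: print(lo,len(q),q.mean(0).round(4),cv2.minAreaRect(q[:,:2].astype(np.float32)*1000))
cv2.imwrite('pics/c.png',im)
```

```text
{'time_s': np.float64(3.1), 'joint_positions': array([-0.199,  0.205,  1.949,  0.   ,  0.988,  0.711]), 'joint_vel': array([-0.421,  0.143, -0.187,  0.002,  0.041,  0.244]), 'tau': array([ 2.3430e+00, -4.0674e+01, -2.4969e+01, -3.6000e-02, -6.0000e-03,
       -3.3800e-01]), 'eef_pos': array([ 0.47 , -0.082,  0.231]), 'orientation': array([-3.141,  0.   ,  0.661]), 'wrist_force': array([0.256, 0.166, 0.021]), 'moment': array([-0.041, -0.01 ,  0.004]), 'gripper_force': np.float64(0.0), 'width': np.float64(0.085)}
{'fx': 297.3186396354542, 'fy': 297.3186396354542, 'cx': 252.64849743299257, 'cy': 190.6871703488967, 'T_tool_cam': array([[-1.08466915e-03, -9.48798028e-01, -3.15881505e-01,
         8.10372895e-02],
       [ 9.99999368e-01, -9.35679077e-04, -6.23328676e-04,
        -1.08709358e-03],
       [ 2.95849303e-04, -3.15881982e-01,  9.48798443e-01,
        -1.41897313e-01],
       [ 0.00000000e+00,  0.00000000e+00,  0.00000000e+00,
         1.00000000e+00]])}
center depth 0.26618457
0.005 1328 [ 0.4779 -0.0742  0.0364] ((468.89080810546875, -79.73439025878906), (72.85321044921875, 50.332637786865234), 11.494162559509277)
0.1 851 [ 0.4705 -0.0801  0.1171] ((468.9941101074219, -80.99737548828125), (10.332286834716797, 45.876556396484375), 37.402156829833984)
0.115 616 [ 0.4697 -0.0808  0.1207] ((469.0654296875, -81.09585571289062), (10.331366539001465, 45.63465118408203), 37.39211654663086)
```

View pics/c.png

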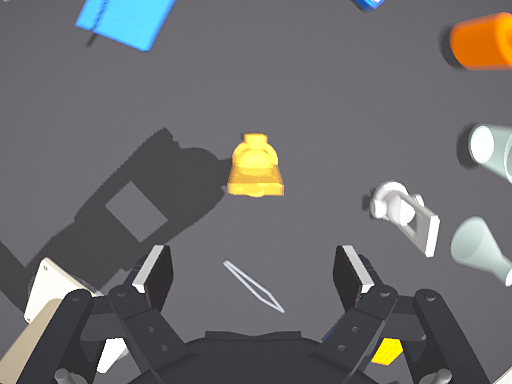

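The wrist view shows the brass plate centred between the fingers (around 255,165). It measures (0.469, -0.081), yaw 37.5°. The wrist camera sits 81 mm out on tool +x, which would point at the scale column. I therefore use the half-turn grasp, yaw 217.5°.

Request:
drive_tool([
  {"gripper": 85,"translation": [0,0,0],"rotation": [0,0,0.935]},
  {"gripper": 85,"translation": [0,0,0],"rotation": [0,0,0.935]},
  {"gripper": 85,"translation": [0,0,0],"rotation": [0,0,0.935]},
  {"gripper": 85,"translation": [0,0,0],"rotation": [0,0,0.935]},
  {"gripper": 85,"translation": [0,0,0],"rotation": [0,0,0.935]},
  {"gripper": 85,"translation": [0,0,0],"rotation": [0,0,0.935]},
  {"gripper": 85,"translation": [0,0,0],"rotation": [0,0,0.935]},
  {"gripper": 85,"translation": [0,0,0],"rotation": [0,0,0.935]},
])

```text
time_s: 4.15
eef_pos: [0.4693, -0.0812, 0.2311]
orientation: [-3.141, -0.0, 1.451]
wrist_force: [-0.2, -0.1, 0.8]
width: 0.0852
gripper_force: 0.0
```

Request:
drive_tool([
  {"gripper": 85,"translation": [0,0,0],"rotation": [0,0,0.935]},
  {"gripper": 85,"translation": [0,0,0],"rotation": [0,0,0.935]},
  {"gripper": 85,"translation": [0,0,0],"rotation": [0,0,0.935]},
  {"gripper": 85,"translation": [0,0,0],"rotation": [0,0,0.935]},
  {"gripper": 85,"translation": [0,0,0],"rotation": [0,0,0.935]},
  {"gripper": 85,"translation": [0,0,0],"rotation": [0,0,0.935]},
  {"gripper": 85,"translation": [0,0,0],"rotation": [0,0,0.935]},
  {"gripper": 85,"translation": [0,0,0],"rotation": [0,0,0.935]},
])

```text
time_s: 5.15
eef_pos: [0.4693, -0.0812, 0.2311]
orientation: [-3.141, -0.001, 2.235]
wrist_force: [-0.2, 0.1, 1.2]
width: 0.0848
gripper_force: 0.0
```

Request:
drive_tool([
  {"gripper": 85,"translation": [0,0,0],"rotation": [0,0,0.935]},
  {"gripper": 85,"translation": [0,0,0],"rotation": [0,0,0.935]},
  {"gripper": 85,"translation": [0,0,0],"rotation": [0,0,0.935]},
  {"gripper": 85,"translation": [0,0,0],"rotation": [0,0,0.935]},
  {"gripper": 85,"translation": [0,0,0],"rotation": [0,0,0.935]},
  {"gripper": 85,"translation": [0,0,0],"rotation": [0,0,0.935]},
  {"gripper": 85,"translation": [0,0,0],"rotation": [0,0,0.935]},
  {"gripper": 85,"translation": [0,0,0],"rotation": [0,0,0.935]},
])

```text
time_s: 6.15
eef_pos: [0.4693, -0.0812, 0.2311]
orientation: [3.141, -0.001, 3.018]
wrist_force: [0.9, -0.3, -0.0]
width: 0.0848
gripper_force: 0.0
```

Request:
drive_tool([
  {"gripper": 85,"translation": [0,0,0],"rotation": [0,0,0.935]},
  {"gripper": 85,"translation": [0,0,0],"rotation": [0,0,0.935]},
  {"gripper": 85,"translation": [0,0,0],"rotation": [0,0,0.935]},
  {"gripper": 85,"translation": [0,0,0],"rotation": [0,0,0.935]},
  {"gripper": 85,"translation": [0,0,0],"rotation": [0,0,0.935]},
  {"gripper": 85,"translation": [0,0,0],"rotation": [0,0,0.935]},
  {"gripper": 85,"translation": [0,0,0],"rotation": [0,0,0.935]},
  {"gripper": 85,"translation": [0,0,0],"rotation": [0,0,0.935]},
])

```text
time_s: 7.15
eef_pos: [0.4693, -0.0812, 0.2311]
orientation: [3.141, -0.0, -2.482]
wrist_force: [0.4, 0.4, 0.1]
width: 0.085
gripper_force: 0.0
```

Request:
drive_tool([
  {"gripper": 85,"translation": [0,0,-0.4],"rotation": [0,0,0]},
  {"gripper": 85,"translation": [0,0,-0.5],"rotation": [0,0,0]},
  {"gripper": 85,"translation": [0,0,-0.5],"rotation": [0,0,0]},
  {"gripper": 85,"translation": [0,0,-0.5],"rotation": [0,0,0]},
  {"gripper": 85,"translation": [0,0,-0.5],"rotation": [0,0,0]},
  {"gripper": 85,"translation": [0,0,-0.3],"rotation": [0,0,0]},
  {"gripper": 85,"translation": [0,0,-0.1],"rotation": [0,0,0]},
  {"gripper": 60,"translation": [0,0,0],"rotation": [0,0,0]},
])

```text
time_s: 8.15
eef_pos: [0.4698, -0.0815, 0.0914]
orientation: [-3.142, 0.0, -2.486]
wrist_force: [-0.4, 0.1, 0.2]
width: 0.0691
gripper_force: 0.0
```

Request:
drive_tool([
  {"gripper": 40,"translation": [0,0,0],"rotation": [0,0,0]},
  {"gripper": 40,"translation": [0,0,0],"rotation": [0,0,0]},
  {"gripper": 40,"translation": [0,0,0],"rotation": [0,0,0]},
  {"gripper": 40,"translation": [0,0,0],"rotation": [0,0,0]},
  {"gripper": 40,"translation": [0,0,0],"rotation": [0,0,0]},
  {"gripper": 40,"translation": [0,0,0.1],"rotation": [0,0,0]},
  {"gripper": 40,"translation": [0,0,0.2],"rotation": [0,0,0]},
  {"gripper": 40,"translation": [0,0,0.2],"rotation": [0,0,0]},
])

```text
time_s: 9.15
eef_pos: [0.4696, -0.0815, 0.117]
orientation: [-3.142, 0.0, -2.486]
wrist_force: [-0.3, -0.6, -3.4]
width: 0.0445
gripper_force: 61.7
```

Request:
drive_tool([
  {"gripper": 40,"translation": [0,0.1,0.25],"rotation": [0,0,-0.2]},
  {"gripper": 40,"translation": [-0.04,0.3,0.25],"rotation": [0,0,-0.28]},
  {"gripper": 40,"translation": [-0.04,0.3,0.25],"rotation": [0,0,-0.28]},
  {"gripper": 40,"translation": [-0.04,0.3,0.25],"rotation": [0,0,-0.28]},
  {"gripper": 40,"translation": [-0.04,0.35,0.25],"rotation": [0,0,-0.28]},
  {"gripper": 40,"translation": [-0.04,0.35,0.25],"rotation": [0,0,-0.28]},
  {"gripper": 40,"translation": [-0.05,0.35,0.25],"rotation": [0,0,-0.28]},
  {"gripper": 40,"translation": [-0.05,0.35,0.25],"rotation": [0,0,-0.28]},
])

```text
time_s: 10.15
eef_pos: [0.4543, 0.0394, 0.2174]
orientation: [-3.142, 0.0, -2.714]
wrist_force: [1.1, 0.6, -2.6]
width: 0.0451
gripper_force: 61.8
```

Request:
drive_tool([
  {"gripper": 40,"translation": [-0.05,0.35,0],"rotation": [0,0,-0.3]},
  {"gripper": 40,"translation": [-0.05,0.35,0],"rotation": [0,0,-0.3]},
  {"gripper": 40,"translation": [-0.05,0.35,0],"rotation": [0,0,-0.3]},
  {"gripper": 40,"translation": [-0.05,0.35,0],"rotation": [0,0,-0.3]},
  {"gripper": 40,"translation": [-0.05,0.35,0],"rotation": [0,0,-0.3]},
  {"gripper": 40,"translation": [-0.05,0.3,0],"rotation": [0,0,-0.3]},
  {"gripper": 40,"translation": [-0.05,0.2,0],"rotation": [0,0,-0.3]},
  {"gripper": 40,"translation": [0,0.15,0],"rotation": [0,0,-0.2]},
])

```text
time_s: 11.15
eef_pos: [0.4368, 0.1592, 0.2168]
orientation: [3.142, 0.0, -2.954]
wrist_force: [0.9, -0.2, -2.2]
width: 0.0448
gripper_force: 61.8
```

Run:
```python
from h import *
o=env.get_obs();print({k:np.round(v,3) for k,v in o.items()})
im,d,W=pts('scene')
hsv=cv2.cvtColor(im,cv2.COLOR_BGR2HSV)
m=(hsv[...,0]>14)&(hsv[...,0]<32)&(hsv[...,1]>90)&(hsv[...,2]>60)&(d>0)&(np.hypot(W[...,0]-.437,W[...,1]-.16)<.07)
q=W[m]; print(len(q),q.min(0).round(4),q.max(0).round(4))
z1=q[:,2].max(); r=q[q[:,2]>.19]; print('plate',len(r),r.mean(0),cv2.minAreaRect(r[:,:2].astype(np.float32)*1000), 'z max',np.percentile(r[:,2],99))
# plate face normal by SVD
s=r[(r[:,2]>.2)]; c=np.median(s,0); s=s[np.linalg.norm(s-c,axis=1)<.04]; print('normal',np.linalg.svd(s-s.mean(0))[2][2])
h=(hsv[...,1]<60)&(W[...,0]>.48)&(W[...,0]<.60)&(W[...,1]>.15)&(W[...,1]<.21)&(W[...,2]>.17)&(W[...,2]<.23)
r=W[h]
for a in np.arange(.49,.6,.01):
    k=r[(r[:,0]>=a)&(r[:,0]<a+.01)]
    if len(k): print(round(a,2),len(k),k.mean(0).round(4),k[:,2].max().round(4))
cv2.imwrite('pics/d.png',cv2.resize(im[100:260,200:460],None,fx=3,fy=3))
```

```text
{'time_s': np.float64(11.15), 'joint_positions': array([ 0.324,  0.207,  1.986,  0.   ,  0.948, -1.435]), 'joint_vel': array([ 0.115,  0.034, -0.044, -0.001,  0.004,  0.28 ]), 'tau': array([-5.3900e-01, -4.0187e+01, -2.5676e+01,  3.3000e-02,  9.0000e-03,
       -2.8500e-01]), 'eef_pos': array([0.437, 0.159, 0.217]), 'orientation': array([ 3.142,  0.   , -2.954]), 'wrist_force': array([ 0.85 , -0.166, -2.219]), 'moment': array([-0.033,  0.01 ,  0.003]), 'gripper_force': np.float64(61.831), 'width': np.float64(0.045)}
944 [0.4022 0.1312 0.124 ] [0.4745 0.1831 0.2508]
plate 362 [0.44028523 0.15957869 0.22503505] ((439.1296691894531, 158.07020568847656), (18.009700775146484, 49.37445068359375), 15.583890914916992) z max 0.24668854758128003
normal [ 0.97423697  0.22532619 -0.00951002]
0.49 11 [0.4981 0.1718 0.201 ] 0.2033
0.5 25 [0.5054 0.1725 0.1945] 0.1994
0.51 16 [0.5149 0.1741 0.1882] 0.1921
0.52 12 [0.5251 0.1758 0.1877] 0.1897
0.53 15 [0.5353 0.1776 0.1874] 0.1893
0.54 12 [0.5456 0.1794 0.1868] 0.1895
0.55 16 [0.555  0.1808 0.1936] 0.2006
0.56 18 [0.5648 0.1832 0.2042] 0.2118
0.57 18 [0.5747 0.1853 0.2156] 0.2188
0.58 17 [0.5845 0.1881 0.217 ] 0.2191
0.59 19 [0.5951 0.1894 0.2174] 0.22
```

View pics/d.png

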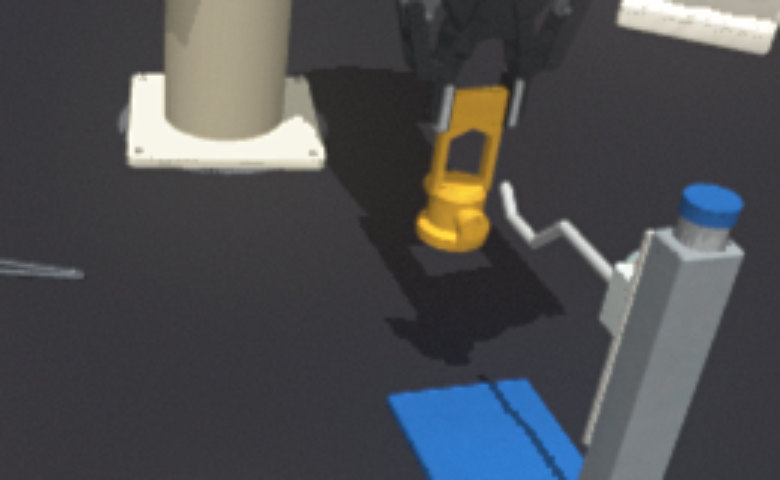

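The housing is held upright with its window (around 470,155) facing the hook tip (505,190), as planned. Now I thread it along +x of the scale.

Request:
drive_tool([
  {"gripper": 40,"translation": [0.1,0.02,0],"rotation": [0,0,0]},
  {"gripper": 40,"translation": [0.15,0.03,0],"rotation": [0,0,0]},
  {"gripper": 40,"translation": [0.15,0.03,0],"rotation": [0,0,0]},
  {"gripper": 40,"translation": [0.15,0.03,0],"rotation": [0,0,0]},
  {"gripper": 40,"translation": [0.15,0.03,0],"rotation": [0,0,0]},
  {"gripper": 40,"translation": [0.15,0.03,0],"rotation": [0,0,0]},
  {"gripper": 40,"translation": [0.1,0.02,0],"rotation": [0,0,0]},
  {"gripper": 40,"translation": [0.1,0.02,0],"rotation": [0,0,0]},
])

```text
time_s: 12.2
eef_pos: [0.4899, 0.1691, 0.2162]
orientation: [-3.142, -0.0, -2.953]
wrist_force: [0.1, 0.2, -3.2]
width: 0.0449
gripper_force: 61.9
```

Run:
```python
from h import *
im,d,W=pts('scene'); im2=env.get_image('top')[0]; print(env.get_obs()['eef_pos'])
a=cv2.resize(im[130:250,290:450],None,fx=3,fy=3); b=cv2.resize(im2[60:260,80:240],(288,360))
cv2.imwrite('pics/e.png',np.hstack([a,b]))
```

```text
[0.49015214 0.16918093 0.21635156]
```

View pics/e.png

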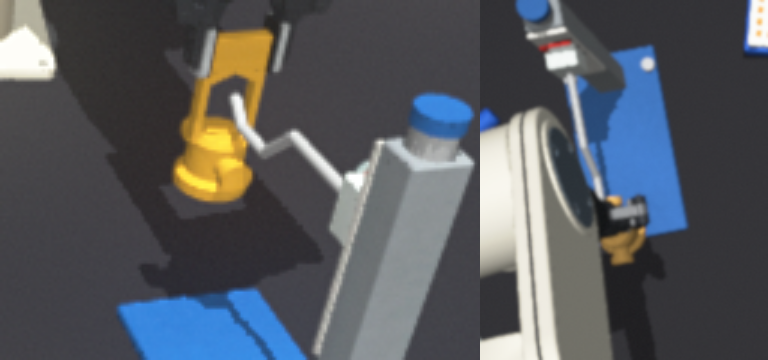

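The hook tip (235,100) sits inside the window. I check the arm's clearance to the column before advancing.

Run:
```python
from h import *
for n in ('top','scene'):
    im,d,W=pts(n)
    W0=np.load(n+'.npz')['W']; d0=np.load(n+'.npz')['d']
    new=(abs(d-d0)>.02)&(d>0)&(W[...,2]>.15)&(W[...,2]<.9)
    q=W[new]; c=np.array([.5255+.9816*.124,.1777+.1908*.124])
    near=q[(q[:,0]>.45)]
    dist=np.hypot(*(q[:,:2]-c).T)
    for lo in np.arange(.15,.6,.05):
        k=(q[:,2]>=lo)&(q[:,2]<lo+.05)
        if k.any(): i=dist[k].argmin(); print(n,round(lo,2),k.sum(),'min dist to column axis',dist[k].min().round(3),q[k][i].round(3),'xmax',q[k][:,0].max().round(3))
im,d,W=pts('scene'); k=(np.hypot(W[...,0]-c[0],W[...,1]-c[1])<.04)&(d>0); print('column top',np.percentile(W[k][:,2],99.5))
```

```text
top 0.15 248 min dist to column axis 0.039 [0.685 0.192 0.18 ] xmax 0.685
top 0.2 12 min dist to column axis 0.011 [0.649 0.19  0.217] xmax 0.661
top 0.25 105 min dist to column axis 0.032 [0.671 0.223 0.279] xmax 0.681
top 0.3 333 min dist to column axis 0.148 [0.512 0.14  0.349] xmax 0.514
top 0.35 118 min dist to column axis 0.141 [0.518 0.145 0.352] xmax 0.518
top 0.45 175 min dist to column axis 0.128 [0.544 0.125 0.492] xmax 0.544
top 0.5 4026 min dist to column axis 0.119 [0.538 0.154 0.527] xmax 0.55
top 0.55 10142 min dist to column axis 0.13 [0.534 0.137 0.55 ] xmax 0.539
scene 0.15 763 min dist to column axis 0.039 [0.684 0.191 0.198] xmax 0.812
scene 0.2 663 min dist to column axis 0.056 [0.703 0.196 0.223] xmax 0.703
scene 0.25 1796 min dist to column axis 0.04 [0.686 0.192 0.269] xmax 0.7
scene 0.3 2405 min dist to column axis 0.122 [0.528 0.177 0.348] xmax 0.529
scene 0.35 2078 min dist to column axis 0.121 [0.53  0.171 0.371] xmax 0.53
scene 0.4 2145 min dist to column axis 0.118 [0.532 0.177 0.406] xmax 0.533
scene 0.45 2203 min dist to column axis 0.118 [0.532 0.178 0.472] xmax 0.549
scene 0.5 686 min dist to column axis 0.115 [0.539 0.163 0.512] xmax 0.553
column top 0.3043957613401908
```

Request:
drive_tool([
  {"gripper": 40,"translation": [0.115,0.025,0],"rotation": [0,0,0]},
  {"gripper": 40,"translation": [0.115,0.025,0],"rotation": [0,0,0]},
  {"gripper": 40,"translation": [0.115,0.025,0],"rotation": [0,0,0]},
  {"gripper": 40,"translation": [0.115,0.025,0],"rotation": [0,0,0]},
  {"gripper": 40,"translation": [0.115,0.025,0],"rotation": [0,0,0]},
  {"gripper": 40,"translation": [0.115,0.025,0],"rotation": [0,0,0]},
  {"gripper": 40,"translation": [0,0,0],"rotation": [0,0,0]},
  {"gripper": 40,"translation": [0,0,0],"rotation": [0,0,0]},
])

```text
time_s: 13.45
eef_pos: [0.5239, 0.1765, 0.2162]
orientation: [-3.142, -0.0, -2.953]
wrist_force: [-0.3, 0.3, -2.6]
width: 0.0449
gripper_force: 61.9
```

Request:
drive_tool([
  {"gripper": 40,"translation": [0,0,-0.05],"rotation": [0,0,0]},
  {"gripper": 40,"translation": [0,0,-0.1],"rotation": [0,0,0]},
  {"gripper": 40,"translation": [0,0,-0.1],"rotation": [0,0,0]},
  {"gripper": 40,"translation": [0,0,-0.1],"rotation": [0,0,0]},
  {"gripper": 40,"translation": [0,0,-0.05],"rotation": [0,0,0]},
  {"gripper": 40,"translation": [0,0,0],"rotation": [0,0,0]},
  {"gripper": 40,"translation": [0,0,0],"rotation": [0,0,0]},
  {"gripper": 40,"translation": [0,0,0],"rotation": [0,0,0]},
])

```text
time_s: 14.45
eef_pos: [0.5243, 0.1765, 0.1965]
orientation: [-3.142, 0.0, -2.953]
wrist_force: [0.4, 0.4, -2.8]
width: 0.0446
gripper_force: 61.9
```

Run:
```python
from h import *
F=[]
for i in range(6): F.append(env.get_obs()['wrist_force']); im,d,W=pts('scene')
print(np.mean(F,0),np.std(F,0))
cv2.imwrite('pics/f.png',cv2.resize(im[130:250,290:450],None,fx=4,fy=4))
```

```text
[ 0.0246143   0.36763575 -3.00353841] [0.57191734 0.34752068 0.69757644]
```

View pics/f.png

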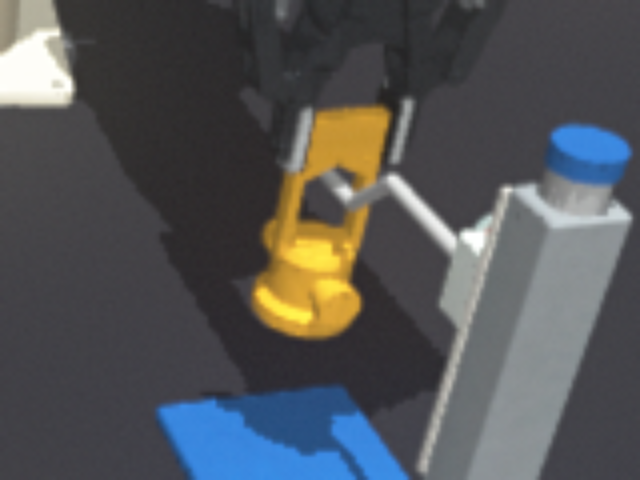

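Threaded: the hook bar (350,195) passes through the window. The weight is about 3 N, so roughly 18 mm of hook travel. Lowering slowly to carry the load over.

Request:
drive_tool([
  {"gripper": 40,"translation": [0,0,-0.06],"rotation": [0,0,0]},
  {"gripper": 40,"translation": [0,0,-0.06],"rotation": [0,0,0]},
  {"gripper": 40,"translation": [0,0,-0.06],"rotation": [0,0,0]},
  {"gripper": 40,"translation": [0,0,-0.06],"rotation": [0,0,0]},
  {"gripper": 40,"translation": [0,0,-0.06],"rotation": [0,0,0]},
  {"gripper": 40,"translation": [0,0,-0.06],"rotation": [0,0,0]},
  {"gripper": 40,"translation": [0,0,-0.06],"rotation": [0,0,0]},
  {"gripper": 40,"translation": [0,0,-0.04],"rotation": [0,0,0]},
])

```text
time_s: 15.75
eef_pos: [0.5241, 0.1765, 0.1732]
orientation: [-3.142, 0.0, -2.953]
wrist_force: [-1.4, 0.7, -0.0]
width: 0.0446
gripper_force: 62.0
```

Run:
```python
from h import *
F=[]
for i in range(8): F.append(env.get_obs()['wrist_force']); im,d,W=pts('scene')
print(np.mean(F,0),np.std(F,0),env.get_obs()['eef_pos'])
h=(W[...,0]>.575)&(W[...,0]<.6)&(W[...,1]>.175)&(W[...,1]<.20)&(W[...,2]>.17)&(W[...,2]<.225)
print('bar top at x .575-.6:',h.sum(),W[h].mean(0),W[h][:,2].max())
```

```text
[-1.09310436  0.12056912 -0.05354238] [0.63831244 0.32272872 0.23003531] [0.52415351 0.17653797 0.17341308]
bar top at x .575-.6: 44 [0.58843626 0.18832169 0.20147234] 0.20370599667345912
```

The load is on the hook (wrist force about 0, hook down about 15 mm). Release and rise straight up once the fingers are open.

Request:
drive_tool([
  {"gripper": 52,"translation": [0,0,0],"rotation": [0,0,0]},
  {"gripper": 60,"translation": [0,0,0],"rotation": [0,0,0]},
  {"gripper": 70,"translation": [0,0,0],"rotation": [0,0,0]},
  {"gripper": 80,"translation": [0,0,0],"rotation": [0,0,0]},
  {"gripper": 80,"translation": [0,0,0],"rotation": [0,0,0]},
  {"gripper": 80,"translation": [0,0,0],"rotation": [0,0,0]},
  {"gripper": 80,"translation": [0,0,0],"rotation": [0,0,0]},
  {"gripper": 80,"translation": [0,0,0],"rotation": [0,0,0]},
])

```text
time_s: 17.15
eef_pos: [0.5241, 0.1765, 0.1733]
orientation: [3.142, 0.0, -2.953]
wrist_force: [-0.7, 0.4, -0.4]
width: 0.0803
gripper_force: 0.0
```

Request:
drive_tool([
  {"gripper": 80,"translation": [0,0,0.1],"rotation": [0,0,0]},
  {"gripper": 80,"translation": [0,0,0.2],"rotation": [0,0,0]},
  {"gripper": 80,"translation": [0,0,0.3],"rotation": [0,0,0]},
  {"gripper": 80,"translation": [0,0,0.3],"rotation": [0,0,0]},
  {"gripper": 80,"translation": [0,0,0.4],"rotation": [0,0,0]},
  {"gripper": 80,"translation": [0,0,0.4],"rotation": [0,0,0]},
  {"gripper": 80,"translation": [0,0,0.3],"rotation": [0,0,0]},
  {"gripper": 80,"translation": [0,0,0.1],"rotation": [0,0,0]},
])

```text
time_s: 18.15
eef_pos: [0.5246, 0.1767, 0.2798]
orientation: [3.141, 0.002, -2.953]
wrist_force: [-0.9, 0.5, 0.0]
width: 0.08
gripper_force: 0.0
```

Request:
drive_tool([
  {"gripper": 80,"translation": [0,0,0],"rotation": [0,0,0]},
  {"gripper": 80,"translation": [0,0,0],"rotation": [0,0,0]},
  {"gripper": 80,"translation": [0,0,0],"rotation": [0,0,0]},
  {"gripper": 80,"translation": [0,0,0],"rotation": [0,0,0]},
  {"gripper": 80,"translation": [0,0,0],"rotation": [0,0,0]},
  {"gripper": 80,"translation": [0,0,0],"rotation": [0,0,0]},
  {"gripper": 80,"translation": [0,0,0],"rotation": [0,0,0]},
  {"gripper": 80,"translation": [0,0,0],"rotation": [0,0,0]},
])

```text
time_s: 19.15
eef_pos: [0.5242, 0.1765, 0.2783]
orientation: [-3.142, 0.0, -2.953]
wrist_force: [-0.0, -0.7, 0.3]
width: 0.08
gripper_force: 0.0
```

```bash
cat > chk.py <<'E'
from h import *
for i in range(6):
    im,d,W=pts('scene'); hsv=cv2.cvtColor(im,cv2.COLOR_BGR2HSV)
    m=(hsv[...,0]>14)&(hsv[...,0]<32)&(hsv[...,1]>90)&(hsv[...,2]>60)&(d>0)&(np.hypot(W[...,0]-.52,W[...,1]-.177)<.08)
    h=(W[...,0]>.575)&(W[...,0]<.6)&(W[...,1]>.175)&(W[...,1]<.20)&(W[...,2]>.17)&(W[...,2]<.225)
    q=W[m];v=np.argwhere(m).mean(0); p=q[q[:,2]>q[:,2].max()-.02]
    print(len(q),v.round(2),'plate',p.mean(0).round(4),'z',q[:,2].min().round(4),q[:,2].max().round(4),'bar',W[h].mean(0)[2].round(4))
print(env.get_obs()['time_s'])
cv2.imwrite('pics/g.png',cv2.resize(im[110:260,270:450],None,fx=4,fy=4))
E
python3 chk.py
```

```text
1073 [195.08 368.25] plate [0.5272 0.1737 0.1957] z -0.0012 0.2046 bar 0.2019
1074 [195.04 368.27] plate [0.5272 0.1737 0.1959] z 0.0005 0.2051 bar 0.2018
1075 [195.06 368.25] plate [0.5273 0.1735 0.1954] z -0.0004 0.2045 bar 0.2019
1073 [195.09 368.25] plate [0.5273 0.1736 0.1954] z -0.0 0.2043 bar 0.2016
1074 [195.12 368.25] plate [0.5272 0.1736 0.1956] z -0.0016 0.2049 bar 0.202
1072 [195.08 368.26] plate [0.5273 0.1737 0.1956] z -0.0009 0.2045 bar 0.202
19.45
```

View pics/g.png

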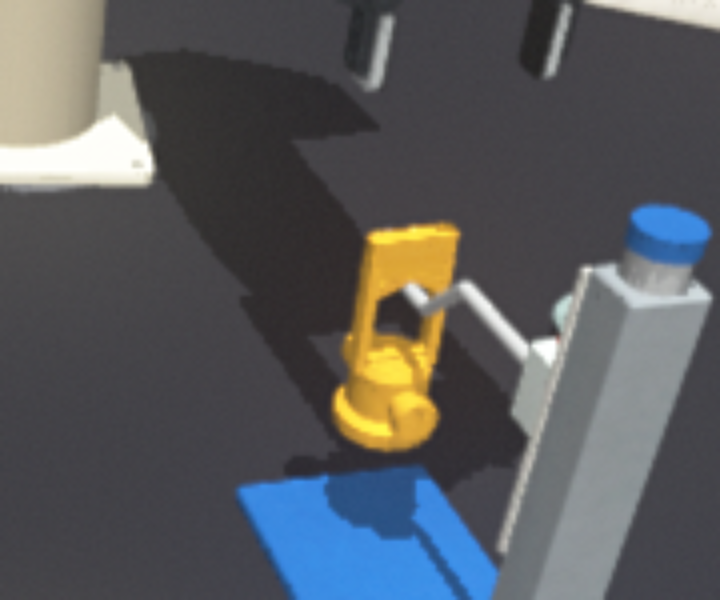

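The brass housing hangs upright on the hook, still and untouched, with the hook down about 15 mm. It has already hung for over 2 s, so I hand the job in.

```bash
python3 -c "
from bench import env
print(env.close_job())"
```

```text
the job is handed in; nothing more can be done
None
```

The brass housing hangs still and untouched on the scale hook, which is down about 15 mm; the steel housing was not touched, and the job was handed in at about 19.5 s (the hand-in returned no verdict).

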